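# Find the solid plug by weight and hold it in the gauge beam

### The job

Two flanged steel plugs on the rubber mat look the same, but one is solid and the other hollow. Lift each in turn by its barrel to feel its weight, standing each one back upright on the mat (the hollow one must be lifted and stand there again, let go, before the solid one is taken away); then carry the heavier to the optical gauge and finish while holding it still and upright between the two heads, centred in the gap with the middle of the plug level with the lenses. Do not let go of it at the end, topple neither plug, touch the gauge with nothing, and leave the oil bottle, chuck key and spanner where they are.

Things in the scene. Friction and masses are not known exactly. Their poses are not given: they have to be found in the camera images.
- plug_a_mid (a point): Centre (half-way up, 32.5 above the underside) of one of two steel plugs that look alike: round flange 50 diameter x 10 high below, plain barrel 36 diameter x 55 high above, 65 tall in all, standing on the mat; z up its axis. One is solid (about 600 g), the other hollow with closed ends (about 300 g), each within a tenth; either may stand at either place and its name does not tell.
- plug_b_mid (a point): Centre (half-way up, 32.5 above the underside) of one of two steel plugs that look alike: round flange 50 diameter x 10 high below, plain barrel 36 diameter x 55 high above, 65 tall in all, standing on the mat; z up its axis. One is solid (about 600 g), the other hollow with closed ends (about 300 g), each within a tenth; either may stand at either place and its name does not tell.
- mat: Flat black rubber mat, 170 (x) x 260 (y) x 4 thick, fixed to the bench; origin at the centre of its underside, on the bench; z up. The two plugs stand on it, side by side roughly along its y, at least 110 apart between centres.
- gauge: Optical gauge fixed to the bench: dark steel base 90 (x) x 300 (y) x 20 high; on it two white heads, each 75 (x) x 60 (y), reaching 105 above the bench, facing each other along y across an open gap of 170, with a round dark lens of 34 diameter in each inner face, 80 above the bench. Origin at the centre of its underside, on the bench; z up.
- gauge_beam (a point): Middle of the gauge's gap, on the beam between the two lenses: half-way between the heads (inner faces 85 either side along y), 80 above the bench, 60 above the gauge's base; x, y, z axes as those of the gauge. The centre of the heavier plug belongs here.
- oiler_mid (a point): Bystander: centre of a white closed oil bottle, 56 diameter, 150 tall, standing; not to be moved.
- chuck_key: Bystander: lathe chuck key, a steel T lying flat, shaft about 130 along its x, cross bar 120 along its y, 16 thick; origin at its middle on the bench; not to be moved.
- spanner: Bystander: open-ended steel spanner 190 long lying flat along its x; not to be moved.
There are look-alikes about, which are no part of the job. Leave any red look-alike of the part that bears plug_b_mid alone. What is shaped like the part that bears plug_a_mid but yellow is not meant.

How it is judged (in metres and radians):
On the way, in this order (a step that is already met when the one before it is completed fails the run):
1. the lighter plug is lifted clear of the mat (about 20 mm) in the gripper while the heavier stands on the mat (((height (world z) of plug_a_mid above 0.055 m and contact force between plug_a and the fingers above 1 N and contact force between plug_a and mat below 0.05 N and contact force between plug_b and mat above 4.3 N) or (height (world z) of plug_b_mid above 0.055 m and contact force between plug_b and the fingers above 1 N and contact force between plug_b and mat below 0.05 N and contact force between plug_a and mat above 4.3 N))), for 0.2 s.
2. the lighter plug stands upright on the mat again, let go, the heavier also on the mat (((contact force between plug_a and mat between 1.5 and 4.3 N and angle between plug_a_mid's own z axis and vertical below 0.15 rad and contact force between each of plug_a, plug_b and the fingers below 0.05 N and linear speed of plug_a below 0.03 m/s and contact force between plug_b and mat above 4.3 N) or (contact force between plug_b and mat between 1.5 and 4.3 N and angle between plug_b_mid's own z axis and vertical below 0.15 rad and contact force between each of plug_b, plug_a and the fingers below 0.05 N and linear speed of plug_b below 0.03 m/s and contact force between plug_a and mat above 4.3 N))), for 0.2 s.
At the end, for the whole second after the job is handed in: Heavier plug held still by the gripper, upright within 0.15 rad, touching nothing else, its centre within 25 mm across, 30 mm along the beam and 20 mm in height of the gap's middle; the lighter (under 4.3 N on the mat) stands upright on the mat, let go (((x of plug_a_mid in the frame of gauge_beam between -0.025 and 0.025 m and y of plug_a_mid in the frame of gauge_beam between -0.03 and 0.03 m and z of plug_a_mid in the frame of gauge_beam between -0.02 and 0.02 m and height (world z) of plug_a_mid above 0.055 m and contact force between plug_a and the fingers above 1 N and contact force between plug_a and mat below 0.05 N and angle between each of plug_a_mid, plug_b_mid's own z axis and vertical below 0.15 rad and linear speed of each of plug_a, plug_b below 0.03 m/s and contact force between plug_a and gauge below 0.05 N and contact force between plug_b and mat between 1.5 and 4.3 N and contact force between plug_b and the fingers below 0.05 N) or (x of plug_b_mid in the frame of gauge_beam between -0.025 and 0.025 m and y of plug_b_mid in the frame of gauge_beam between -0.03 and 0.03 m and z of plug_b_mid in the frame of gauge_beam between -0.02 and 0.02 m and height (world z) of plug_b_mid above 0.055 m and contact force between plug_b and the fingers above 1 N and contact force between plug_b and mat below 0.05 N and angle between each of plug_b_mid, plug_a_mid's own z axis and vertical below 0.15 rad and linear speed of each of plug_b, plug_a below 0.03 m/s and contact force between plug_b and gauge below 0.05 N and contact force between plug_a and mat between 1.5 and 4.3 N and contact force between plug_a and the fingers below 0.05 N))); the arm keeps its last pose, push and grip.
It fails at once if a plug topples (leans more than 0.6 rad) (angle between any of plug_a_mid, plug_b_mid's own z axis and vertical above 0.6 rad).
It fails at once if the gauge is touched (more than 1 N) (contact force between gauge and anything else above 1 N).
It fails at once if the oil bottle, chuck key or spanner is moved by more than 20 mm (distance of any of oiler_mid, chuck_key, spanner from where it was at the start of the episode above 0.02 m).
It also fails if it takes over 72 s, if anything falls off the work surface, if the arm or the gripper's body presses on something with over 40 N, if the wrist force passes 120 N, or if a joint passes its speed limit or range.

### The arm

A 6-joint arm with a two-finger parallel gripper is mounted at the origin on the work surface. World frame = base frame: x ahead of the robot, y to its left, z up, the work surface at z = 0. Lengths are in mm, angles in degrees, forces in N, time in s.
With the tool pointing down it reaches from about 350 to 850 mm from the base axis. Payload 8.1 kg.
Tool frame: the origin (TCP) lies midway between the tips of the shut fingers; the grasp point (between the pads) lies hold_point_z behind it (hold_point_z is the distance from the TCP to the grasp point, in mm); z points along the fingers, x is the direction in which the jaws open and shut, and the axes are right-handed (so a half turn about z gives the same grasp; the last joint's range is limited). The gripper opens to 85 mm and grips with 20 to 120 N. Pads are 22 mm wide; open, the fingers measure 114 mm over their backs; the gripper's body (76 mm by 85 mm) begins 54 mm behind the grasp point. The pads swing forward as they close: fully open they stand 13 mm farther back than shut.
Start: joints at [-81.727, 7.471, 85.268, -0, 87.261, -4.893], TCP at [136.69, -584.227, 231.292] pointing down, gripper open.
Joint ranges: [-169.43, 169.43], [-51.17, 129.36], [1.28, 143.12], [-76.62, 256.62], [0, 156.53], [-152.29, 152.29]. Speed limits (degrees/s): [136.94, 136.94, 159.86, 180, 180, 180].

### API

Orientations are given as [roll, pitch, yaw] about the fixed x, y, z axes, in that order (R = Rz(yaw) Ry(pitch) Rx(roll)).
In Python, from bench import * gives the robot as it stands.
- The arm moves only by the shell command python3 -m pendant 'ROWS' [OPENING] [FORCE]. ROWS is JSON, a list that holds one entry, the list of rows, each a list of 4 numbers: the shift along the tool's x, y, z normalised to -1 to 1, where 1 is 0.02 m, then the turn about the tool's z normalised to -1 to 1, where 1 is 0.08 rad. A call has exactly 10 rows; each row shifts and turns the pose as measured when the row begins, along the tool's axes as they then stand; what a row does not reach is not made up. A row lasts 1/12 s, in which the tool goes at most 41.7 mm and 7.16 degrees, less where a joint would pass 70% of its speed; a pose out of reach is approached as far as the arm can. A call with a number of a shift or a turn outside -1 to 1 is refused whole. A call with a gripper value outside its range is refused whole. OPENING is the gripper's target within -1 to 1 (fully open at 1, half-way at 0, shut at -1), set as the call begins (- or left out, the last holds). The fingers move at their own pace and stop on an object; FORCE is the grip in N (left out, the last holds). Time passes only in rows, so rows that do not move let the fingers close, or fill a call up. It gives the time, the measured TCP pose, the force and the opening at its end, in the units of the state.
- sense(): the state, without advancing time (a new reading comes with each control period).
- snapshot(name): name is "scene" or "top"; returns the picture (420x560x3 uint8, red, green, blue); there is no depth.
- calibration(name): a dict with "mtx" (3x3 intrinsics, pixels), "D" ([k1, k2, p1, p2, k3] as OpenCV has them; the pictures are not rectified), "world_to_cam" (4x4, takes a point from world to camera coordinates). Camera axes: x right, y down, z forward; pixel columns grow to the right and rows downward; lengths in mm; the calibration is good to about 2 mm. A picture is of the moment at which its call begins. calibration takes no time and is no camera call.
- hand_in(): hands the job in, once; it reports no verdict.
The state is a dict: "time": time; "joint_pos": joint angles; "qd": joint speeds; "joint_efforts": joint torques, N m; "tool_pos": TCP position; "tcp_rot": TCP orientation; "ft_force": force on the tool from outside, world axes, zero at the start; "wrist_torque": the same for the moment, N m; "finger_gap": finger opening in mm.
Only numpy, scipy, OpenCV 4.12 (cv2) and the standard library are available. Lean on these libraries where they do the work, as an engineer would, in place of code of your own. Each camera call takes 0.05 s, during which the arm holds its last target.

## Working session

There is one attempt and no reset: what is moved stays moved. The work goes in short steps, Python scripts to look and compute and a shell command to move; the robot and the scene stay as the last step left them, time stands still between calls to the robot, and variables do not carry over. Pictures are saved under pics/ and viewed, and the job is handed in when it is done.

```bash
mkdir -p pics
python3 - <<'E'
from bench import *
import cv2
for n in("scene","top"):
    cv2.imwrite(f"pics/{n}0.png",snapshot(n)[:,:,::-1]); c=calibration(n); print(n,c)
print(sense())
E
```

```text
scene {'mtx': array([[481.99310524,   0.        , 277.23428183],
       [  0.        , 481.99310524, 197.01180975],
       [  0.        ,   0.        ,   1.        ]]), 'D': array([-0.14491729,  0.        ,  0.        ,  0.        ,  0.        ]), 'world_to_cam': array([[ 8.12274030e-01,  5.83092292e-01, -1.46382711e-02,
        -4.68453602e+02],
       [ 3.32559541e-01, -4.83596521e-01, -8.09653356e-01,
        -1.23705730e+02],
       [-4.79181648e-01,  6.52792298e-01, -5.86725800e-01,
         1.23174930e+03],
       [ 0.00000000e+00,  0.00000000e+00,  0.00000000e+00,
         1.00000000e+00]])}
top {'mtx': array([[539.63996317,   0.        , 278.76661206],
       [  0.        , 539.63996317, 212.06710023],
       [  0.        ,   0.        ,   1.        ]]), 'D': array([-0.17673778,  0.        ,  0.        ,  0.        ,  0.        ]), 'world_to_cam': array([[-2.67636948e-04, -9.99963887e-01, -8.49425359e-03,
         3.64053329e-01],
       [-9.86364248e-01,  1.66193453e-03, -1.64568550e-01,
         5.77105175e+02],
       [ 1.64576724e-01,  8.33438344e-03, -9.86329073e-01,
         1.03838981e+03],
       [ 0.00000000e+00,  0.00000000e+00,  0.00000000e+00,
         1.00000000e+00]])}
{'time': 0.1, 'joint_pos': array([-8.17245628e+01,  7.51182814e+00,  8.53240815e+01, -9.29456707e-04,
        8.72617996e+01, -4.89105311e+00]), 'qd': array([-0.01408997, -0.14347931, -0.14902703, -0.0227105 , -0.10180865,
        0.03477123]), 'joint_efforts': array([ 1.77937971e-03, -5.70949960e+01, -5.01940084e+01, -2.19191897e-04,
        8.10107013e-03, -4.33766047e-06]), 'tool_pos': array([ 136.63235416, -583.71735248,  230.32843349]), 'tcp_rot': array([-1.79992594e+02,  9.74326246e-02, -7.68334582e+01]), 'ft_force': array([ 0.31474009, -0.31678582,  0.06257785]), 'wrist_torque': array([0.00109957, 0.04138639, 0.01421895]), 'finger_gap': 85.56489487841195}
```

View pics/scene0.png

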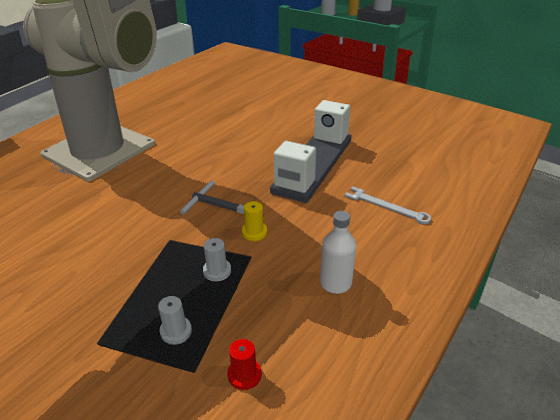

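View pics/top0.png

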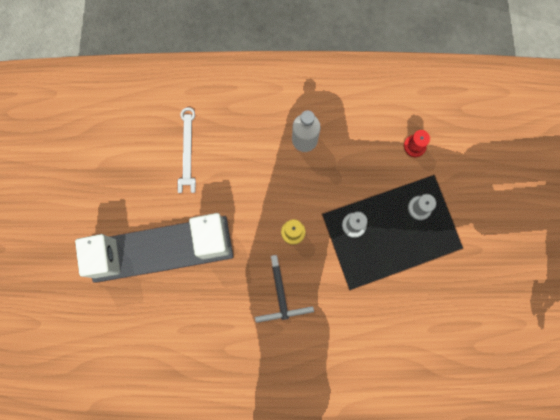

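```bash
ls
python3 - <<'E'
import bench
print([n for n in dir(bench) if n[0]!='_']); print(getattr(bench,'hold_point_z',None))
E
```

```text
pics
['PlanningError', 'calibration', 'hand_in', 'hold_point_z', 'sense', 'snapshot']
18.700000000000003
```

Run:
```python
import cv2
t=cv2.imread('pics/top0.png')
a=cv2.resize(t[180:260,325:445],None,fx=6,fy=6,interpolation=cv2.INTER_CUBIC);cv2.imwrite('pics/c1.png',a)
a=cv2.resize(t[205:290,70:240],None,fx=4.6,fy=4.6,interpolation=cv2.INTER_CUBIC);cv2.imwrite('pics/c2.png',a)
s=cv2.imread('pics/scene0.png')
a=cv2.resize(s[230:350,150:240],None,fx=5,fy=5,interpolation=cv2.INTER_CUBIC);cv2.imwrite('pics/c3.png',a)
a=cv2.resize(s[95:205,265:360],None,fx=5.4,fy=5.4,interpolation=cv2.INTER_CUBIC);cv2.imwrite('pics/c4.png',a)
```

```text
(no output)
```

View pics/c1.png

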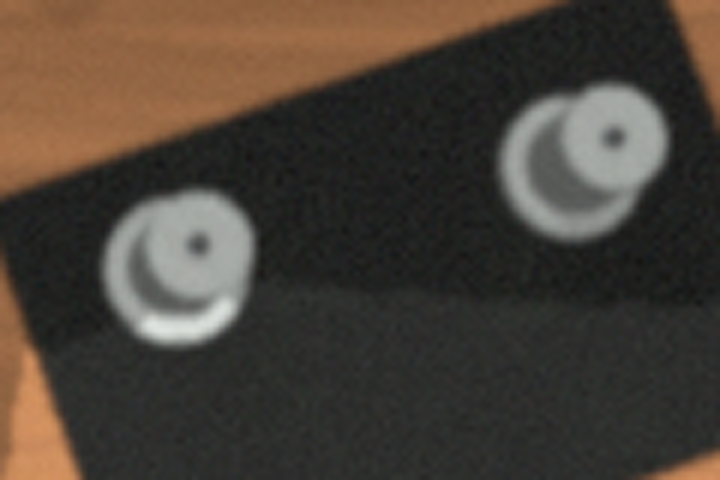

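View pics/c2.png

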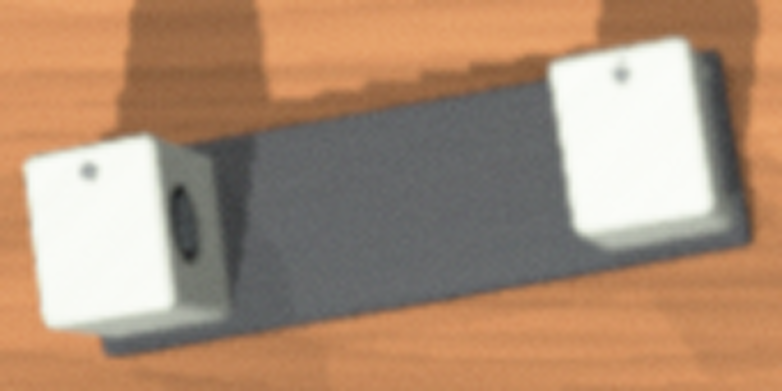

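View pics/c3.png

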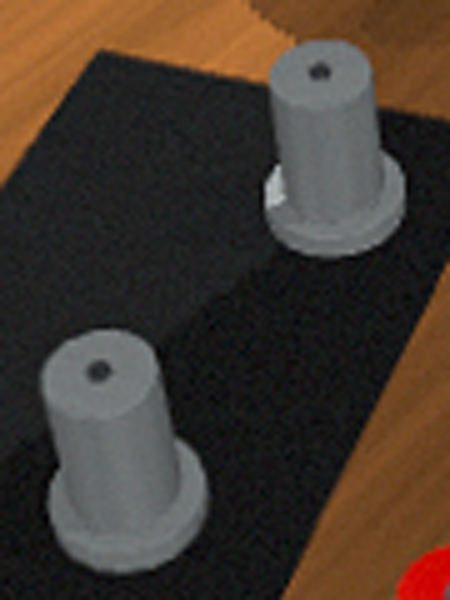

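View pics/c4.png

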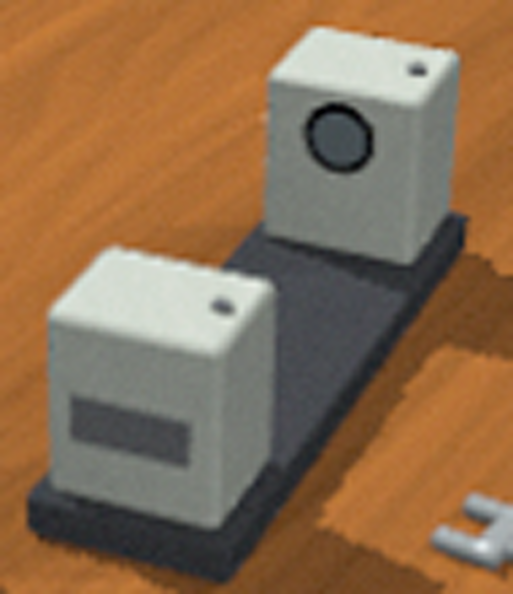

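```bash
cat > h.py <<'E'
import numpy as np,cv2
from bench import *
def ray(n,uv):
    c=calibration(n);M=c['world_to_cam'];R=M[:3,:3];t=M[:3,3]
    p=cv2.undistortPoints(np.array([[uv]],float),c['mtx'],c['D'])[0,0]
    return -R.T@t, R.T@np.array([p[0],p[1],1])
def onz(n,uv,z):
    o,d=ray(n,uv);return (o+d*(z-o[2])/d[2])
def tri(uv1,uv2):
    o1,d1=ray('top',uv1);o2,d2=ray('scene',uv2)
    A=np.c_[d1,-d2];s=np.linalg.lstsq(A,o2-o1,rcond=None)[0]
    a=o1+d1*s[0];b=o2+d2*s[1];return (a+b)/2,np.linalg.norm(a-b)
def cr(uv,x0,y0,f): return [(uv[0]+.5)/f-.5+x0,(uv[1]+.5)/f-.5+y0]
E
python3 - <<'E'
from h import *
np.set_printoptions(precision=1,suppress=True)
T=lambda p:cr(p,325,180,6); S=lambda p:cr(p,150,230,5)
for n,a,b in (('right',(614,138),(101,374)),('left',(199,246),(322,75))):
    print(n,onz('top',T(a),69),onz('scene',S(b),69),tri(T(a),S(b)))
T=lambda p:cr(p,70,205,4.6); S=lambda p:cr(p,265,95,5.4)
L=[(24,160),(150,134),(176,308),(46,328)];Rr=[(550,65),(686,38),(716,212),(577,234)]
N=[(115,245),(275,285),(218,357),(50,318)];F=[(318,27),(458,52),(417,105),(270,80)]
c=[]
for n,f,q in(('top',T,L),('top',T,Rr),('scene',S,F),('scene',S,N)):
    P=np.array([onz(n,f(p),105) for p in q]);c.append(P.mean(0));print(n,P[:,:2].tolist(),P.mean(0))
for i in(0,2):
    d=c[i]-c[i+1];print('mid',(c[i]+c[i+1])/2,'yaw',np.degrees(np.arctan2(-d[0],d[1])),np.linalg.norm(d))
for n,p in dict(yellow=(293,230),red=(417,143),key1=(257,319),key2=(313,310),key3=(275,258),matTL=(323,213),matTR=(434,177),matBR=(462,246),matBL=(350,288),sp1=(187,112),sp2=(186,188)).items(): print(n,onz('top',p,5))
print('oil',onz('top',(307,118),150))
E
```

```text
right [ 592.3 -296.9   69. ] [ 592.7 -297.3   69. ] (array([ 592.4, -297.1,   68.6]), np.float64(0.0017492232493745415))
left [ 556.3 -156.2   69. ] [ 557.1 -156.7   69. ] (array([ 556.5, -156.2,   68.3]), np.float64(0.25814263547435495))
top [[514.2649233137603, 396.659436128385], [525.5894863526836, 341.24803289279015], [452.59643321828565, 326.6435993793588], [443.43685415348887, 383.2727022688233]] [484. 362. 105.]
top [[554.9079500776686, 170.7789777374616], [566.2021162098938, 114.03423837306218], [493.737689044302, 100.44073353635761], [484.5238951581482, 157.823333222647]] [524.8 135.8 105. ]
scene [[446.7901067517772, 383.6361315202346], [513.7698942657464, 396.8081467541077], [525.2389847988879, 337.9324875783244], [458.48518511292764, 322.5567827263866]] [486.1 360.2 105. ]
scene [[487.6244218981701, 158.8466798772306], [557.3609524787698, 167.88796499925286], [568.1510537824028, 110.39462768422948], [499.66342432207125, 97.99202893347547]] [528.2 133.8 105. ]
mid [504.4 248.9 105. ] yaw 10.24258816665204 229.84957176139602
mid [507.1 247.  105. ] yaw 10.538723534635116 230.33852287148648
yellow [546.3 -29.5   5. ]
red [ 735.5 -299.5    5. ]
key1 [363.   44.7   5. ]
key2 [381.2 -69.7   5. ]
key3 [488.   8.   5.]
matTL [582.1 -92.4   5. ]
matTR [ 660.  -332.9    5. ]
matBR [ 511.  -386.7    5. ]
matBL [ 425.7 -146.3    5. ]
sp1 [806.7 201.    5. ]
sp2 [636.4 197.2   5. ]
oil [739.8 -54.4 150. ]
```

```bash
cat >> h.py <<'E'
from scipy.spatial.transform import Rotation as Ro
def go(x,y,z,yaw=None):
    s=sense();R=Ro.from_euler('xyz',s['tcp_rot'],degrees=True)
    d=R.inv().apply(np.array([x,y,z])-s['tool_pos'])/20
    print('units',np.round(d,2),'t',round(s['time'],2),'pos',s['tool_pos'].round(1),'rot',s['tcp_rot'].round(2),'F',s['ft_force'].round(2),'gap',round(s['finger_gap'],1))
E
python3 -c "
from h import *
go(592.4,-297.1,110)"
```

```text
units [ -8.75 -25.45   6.03] t 0.1 pos [ 136.6 -583.7  230.3] rot [-1.7999e+02  1.0000e-01 -7.6830e+01] F [ 0.31 -0.32  0.06] gap 85.6
```

```bash
python3 -m pendant '[[[-0.3,-0.9,0,0],[-0.3,-0.9,0,0],[-0.3,-0.9,0,0],[-0.3,-0.9,0,0],[-0.3,-0.9,0,0],[-0.3,-0.9,0,0],[-0.3,-0.9,0,0],[-0.3,-0.9,0,0],[-0.3,-0.9,0,0],[-0.3,-0.9,0,0]]]' 1 60; python3 -c "
from h import *
go(592.4,-297.1,110)"
```

```text
time: 0.93
tool_pos: [300.1, -479.1, 224.0]
tcp_rot: [179.9, 0.7, -77.2]
ft_force: [-0.3, 0.2, -0.1]
finger_gap: 85.2
units [ -5.57 -16.28   5.73] t 0.93 pos [ 300.1 -479.1  224. ] rot [179.87   0.69 -77.23] F [-0.29  0.24 -0.14] gap 85.2
```

```bash
python3 -m pendant '[[[-0.35,-1,0.2,0],[-0.35,-1,0.2,0],[-0.35,-1,0.2,0],[-0.35,-1,0.2,0],[-0.35,-1,0.2,0],[-0.35,-1,0.2,0],[-0.35,-1,0.2,0],[-0.35,-1,0.2,0],[-0.35,-1,0.2,0],[-0.35,-1,0.2,0]]]'; python3 -c "
from h import *
go(592.4,-297.1,110)"
```

```text
time: 1.77
tool_pos: [485.8, -357.8, 178.6]
tcp_rot: [179.7, 1.0, -77.3]
ft_force: [-0.2, -0.3, -1.1]
finger_gap: 85.5
units [-1.72 -5.89  3.43] t 1.77 pos [ 485.8 -357.8  178.6] rot [179.66   1.03 -77.28] F [-0.17 -0.25 -1.06] gap 85.5
```

```bash
python3 -m pendant '[[[-0.25,-0.8,0.4,0],[-0.25,-0.8,0.4,0],[-0.25,-0.8,0.4,0],[-0.25,-0.8,0.4,0],[-0.2,-0.8,0.4,0],[-0.2,-0.8,0.4,0],[-0.2,-0.5,0.3,0],[-0.1,-0.3,0.2,0],[0,-0.1,0,0],[0,0,0,0]]]'; python3 -c "
from h import *
go(592.4,-297.1,70)"
```

```text
time: 2.6
tool_pos: [593.7, -289.1, 110.7]
tcp_rot: [179.3, 1.5, -77.0]
ft_force: [-0.9, 0.0, -0.0]
finger_gap: 85.5
units [0.43 0.13 2.03] t 2.6 pos [ 593.7 -289.1  110.7] rot [179.27   1.49 -77.  ] F [-0.91  0.03 -0.05] gap 85.5
```

```bash
python3 -m pendant '[[[0.2,0.05,0.3,0],[0.2,0.05,0.3,0],[0.05,0,0.4,0],[0,0,0.4,0],[0,0,0.3,0],[0,0,0.2,0],[0,0,0,0],[0,0,0,0],[0,0,0,0],[0,0,0,0]]]'; python3 -c "
from h import *
import time
go(592.4,-297.1,26)
cv2.imwrite('pics/t1.png',cv2.resize(snapshot('top')[130:290,300:500,::-1],None,fx=3.5,fy=3.5))
cv2.imwrite('pics/s1.png',cv2.resize(snapshot('scene')[200:380,80:280,::-1],None,fx=3.3,fy=3.3))"
```

```text
time: 3.43
tool_pos: [590.3, -301.6, 69.3]
tcp_rot: [179.2, 1.4, -77.2]
ft_force: [0.1, 0.2, -0.4]
finger_gap: 85.5
units [-0.14 -0.18  2.17] t 3.43 pos [ 590.3 -301.6   69.3] rot [179.24   1.44 -77.24] F [ 0.06  0.19 -0.44] gap 85.5
```

View pics/t1.png

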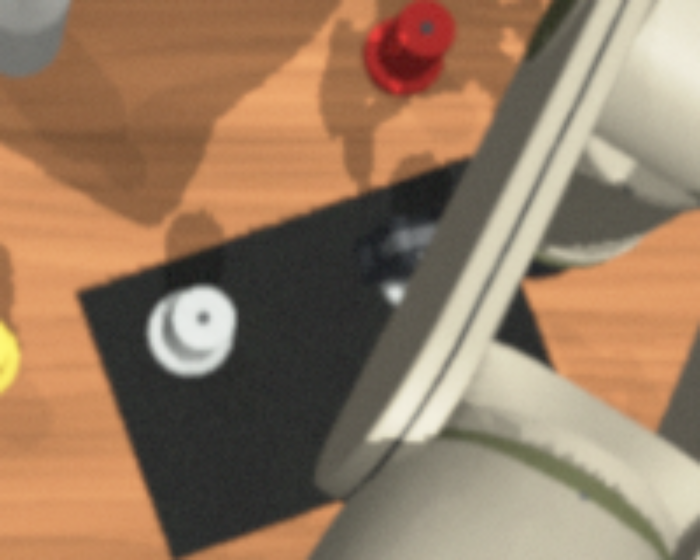

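View pics/s1.png

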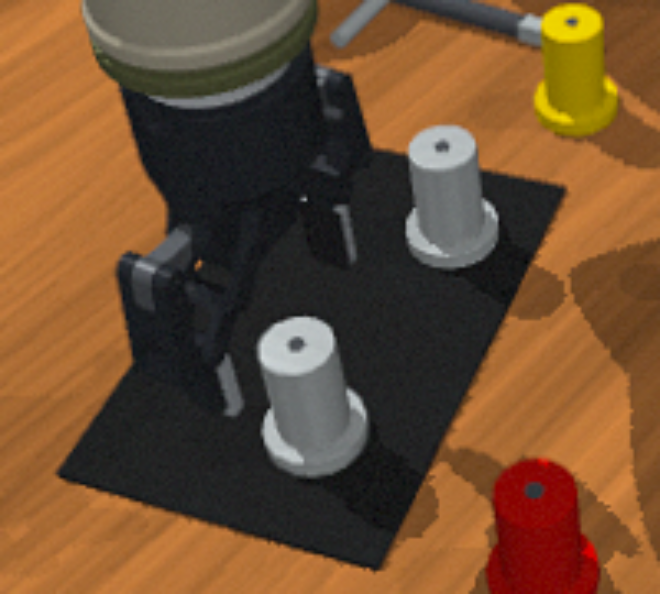

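```bash
python3 -c "
from h import *
for z in (69,75,82): print(onz('scene',(80+290/3.3,200+335/3.3),z))"
```

```text
[ 586.14825235 -294.90104713   69.        ]
[ 590.82082094 -298.14805564   75.        ]
[ 596.27215096 -301.93623224   82.        ]
```

```bash
python3 -m pendant '[[[-0.1,-0.1,0.3,0],[-0.1,-0.1,0.4,0],[0,0,0.4,0],[0,0,0.4,0],[0,0,0.3,0],[0,0,0.2,0],[0,0,0.1,0],[0,0,0,0],[0,0,0,0],[0,0,0,0]]]'; python3 -c "
from h import *
go(592.4,-297.1,26)"
```

```text
time: 4.37
tool_pos: [592.7, -294.7, 22.2]
tcp_rot: [179.2, 1.5, -77.2]
ft_force: [0.2, 0.1, -0.6]
finger_gap: 85.4
units [ 0.11  0.04 -0.19] t 4.37 pos [ 592.7 -294.7   22.2] rot [179.21   1.48 -77.19] F [ 0.16  0.11 -0.6 ] gap 85.4
```

```bash
python3 -m pendant '[[[0.1,0.05,-0.25,0],[0,0,0,0],[0,0,0,0],[0,0,0,0],[0,0,0,0],[0,0,0,0],[0,0,0,0],[0,0,0,0],[0,0,0,0],[0,0,0,0]]]' -1 60; python3 -c "
from h import *
go(592.4,-297.1,26)"
```

```text
time: 5.2
tool_pos: [593.4, -298.2, 29.9]
tcp_rot: [179.3, 1.3, -77.2]
ft_force: [-0.4, -0.2, 0.1]
finger_gap: 34.7
units [-0.06  0.03  0.2 ] t 5.2 pos [ 593.4 -298.2   29.9] rot [179.34   1.32 -77.2 ] F [-0.37 -0.24  0.09] gap 34.7
```

```bash
python3 -m pendant '[[[0,0,-0.1,0],[0,0,-0.2,0],[0,0,-0.4,0],[0,0,-0.4,0],[0,0,-0.4,0],[0,0,-0.2,0],[0,0,-0.1,0],[0,0,0,0],[0,0,0,0],[0,0,0,0]]]'; python3 -c "
from h import *
go(593.4,-298.2,29.9)
cv2.imwrite('pics/s2.png',cv2.resize(snapshot('scene')[200:380,80:280,::-1],None,fx=3.3,fy=3.3));go(593.4,-298.2,29.9)"; python3 -m pendant '[[[0,0,0,0],[0,0,0,0],[0,0,0,0],[0,0,0,0],[0,0,0,0],[0,0,0,0],[0,0,0,0],[0,0,0,0],[0,0,0,0],[0,0,0,0]]]'
```

```text
time: 6.03
tool_pos: [593.4, -298.6, 69.3]
tcp_rot: [179.3, 1.4, -77.2]
ft_force: [-0.5, -0.5, -3.0]
finger_gap: 34.8
units [ 0.03 -0.03  1.97] t 6.03 pos [ 593.4 -298.6   69.3] rot [179.29   1.39 -77.2 ] F [-0.54 -0.49 -2.98] gap 34.8
units [ 0.03 -0.03  1.96] t 6.08 pos [ 593.3 -298.5   69.2] rot [179.28   1.4  -77.21] F [ 0.45  0.06 -3.37] gap 35.1
time: 6.92
tool_pos: [592.1, -297.8, 67.0]
tcp_rot: [179.1, 1.5, -77.2]
ft_force: [-0.6, -0.1, -3.6]
finger_gap: 34.6
```

View pics/s2.png

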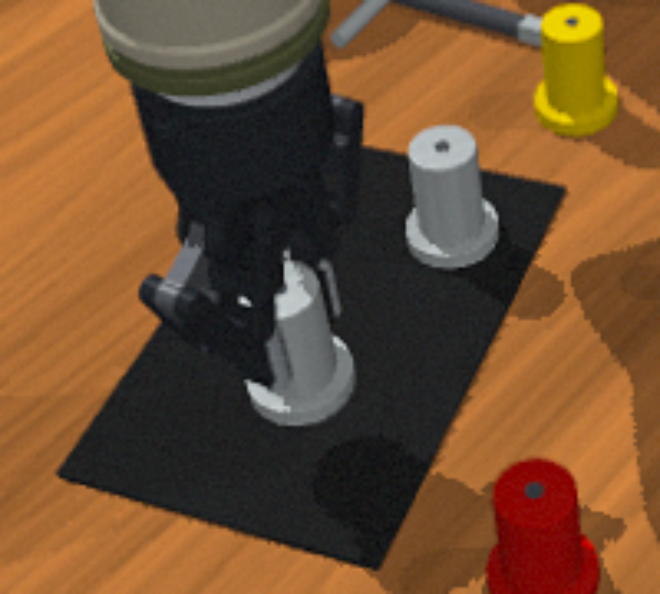

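The first plug reads about 3.3 N, so it is the hollow one. I'm setting it back down.

```bash
python3 -m pendant '[[[0,0,0.2,0],[0,0,0.3,0],[0,0,0.3,0],[0,0,0.3,0],[0,0,0.2,0],[0,0,0.1,0],[0,0,0.1,0],[0,0,0.05,0],[0,0,0,0],[0,0,0,0]]]'; python3 -c "
from h import *
go(593.4,-298.2,29.9)"
```

```text
time: 7.75
tool_pos: [590.6, -296.5, 31.1]
tcp_rot: [179.0, 1.6, -77.2]
ft_force: [0.1, 0.3, -2.2]
finger_gap: 34.9
units [ 0.12 -0.12  0.05] t 7.75 pos [ 590.6 -296.5   31.1] rot [179.04   1.63 -77.21] F [ 0.08  0.32 -2.24] gap 34.9
```

```bash
python3 -m pendant '[[[0,0,0.05,0],[0,0,0.05,0],[0,0,0,0],[0,0,0,0],[0,0,0,0],[0,0,0,0],[0,0,0,0],[0,0,0,0],[0,0,0,0],[0,0,0,0]]]'; python3 -c "
from h import *
go(593.4,-298.2,29.9)"
```

```text
time: 8.58
tool_pos: [591.6, -297.1, 30.7]
tcp_rot: [179.2, 1.5, -77.2]
ft_force: [0.2, 0.2, -3.1]
finger_gap: 34.6
units [ 0.07 -0.07  0.04] t 8.58 pos [ 591.6 -297.1   30.7] rot [179.17   1.51 -77.21] F [ 0.21  0.24 -3.05] gap 34.6
```

```bash
python3 -m pendant '[[[0.05,0,0.1,0],[0,0,0.1,0],[0,0,0.05,0],[0,0,0,0],[0,0,0,0],[0,0,0,0],[0,0,0,0],[0,0,0,0],[0,0,0,0],[0,0,0,0]]]'; python3 -c "
from h import *
go(593.4,-298.2,29.9)"
```

```text
time: 9.42
tool_pos: [592.8, -298.0, 30.0]
tcp_rot: [179.2, 1.5, -77.2]
ft_force: [-0.2, 0.5, -1.1]
finger_gap: 34.9
units [ 0.02 -0.02  0.  ] t 9.42 pos [ 592.8 -298.    30. ] rot [179.24   1.5  -77.19] F [-0.18  0.52 -1.07] gap 34.9
```

```bash
python3 -m pendant '[[[0,0,0.05,0],[0,0,0,0],[0,0,0,0],[0,0,0,0],[0,0,0,0],[0,0,0,0],[0,0,0,0],[0,0,0,0],[0,0,0,0],[0,0,0,0]]]' 1; python3 -c "
from h import *
go(593.4,-298.2,29.9)
cv2.imwrite('pics/s3.png',cv2.resize(snapshot('scene')[200:380,80:280,::-1],None,fx=3.3,fy=3.3))"
```

```text
time: 10.25
tool_pos: [594.0, -298.8, 30.2]
tcp_rot: [179.4, 1.4, -77.2]
ft_force: [-0.9, -0.5, 0.4]
finger_gap: 85.2
units [-0.04  0.02  0.02] t 10.25 pos [ 594.  -298.8   30.2] rot [179.37   1.37 -77.19] F [-0.94 -0.5   0.44] gap 85.2
```

View pics/s3.png

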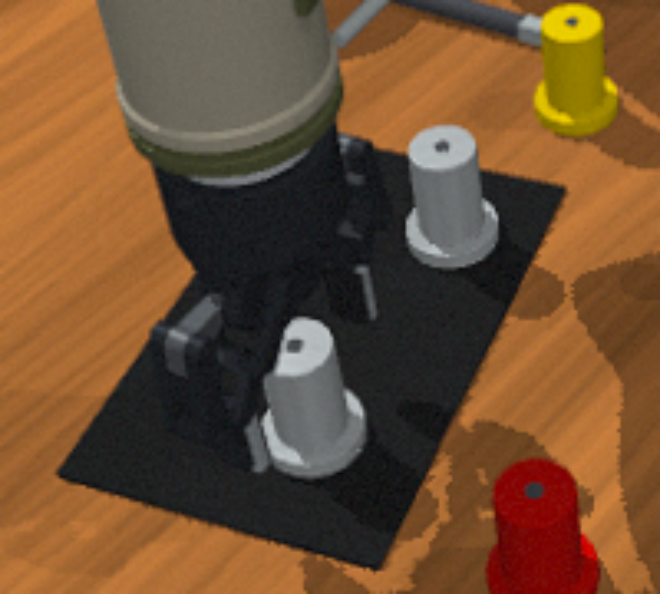

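The plug stands upright at crop (305,400) with both fingers open and clear of it. Next I rise straight up.

```bash
python3 -m pendant '[[[0,0,0,0],[0,0,0,0],[0,0,0,0],[0,0,-0.3,0],[0,0,-0.8,0],[0,0,-1,0],[0,0,-1,0],[0,0,-1,0],[0,0,-0.8,0],[0,0,-0.4,0]]]'; python3 -c "
from h import *
go(556.4,-156.4,100)"
```

```text
time: 11.13
tool_pos: [593.2, -299.5, 138.2]
tcp_rot: [179.0, 1.7, -77.2]
ft_force: [0.6, 0.5, -0.4]
finger_gap: 85.3
units [-7.33  0.17  2.13] t 11.13 pos [ 593.2 -299.5  138.2] rot [179.04   1.69 -77.2 ] F [ 0.56  0.53 -0.39] gap 85.3
```

```bash
python3 -m pendant '[[[-0.5,0,0,0],[-0.9,0,0,0],[-0.9,0,0,0],[-0.9,0,0.1,0],[-0.9,0,0.2,0],[-0.9,0,0.2,0],[-0.9,0.1,0.2,0],[-0.6,0.1,0.2,0],[-0.3,0,0.2,0],[0,0,0.1,0]]]'; python3 -c "
from h import *
go(556.4,-156.4,80)"
```

```text
time: 11.97
tool_pos: [554.1, -156.6, 113.9]
tcp_rot: [179.0, 1.8, -77.3]
ft_force: [-0.6, -0.1, -0.7]
finger_gap: 85.2
units [ 0.07 -0.15  1.69] t 11.97 pos [ 554.1 -156.6  113.9] rot [178.99   1.76 -77.26] F [-0.55 -0.07 -0.75] gap 85.2
```

```bash
python3 -m pendant '[[[0.1,-0.1,0.3,0],[0,-0.05,0.4,0],[0,0,0.4,0],[0,0,0.4,0],[0,0,0.2,0],[0,0,0.1,0],[0,0,0,0],[0,0,0,0],[0,0,0,0],[0,0,0,0]]]'; python3 -c "
from h import *
go(556.4,-156.4,29)"
```

```text
time: 12.8
tool_pos: [556.1, -159.5, 71.2]
tcp_rot: [178.8, 1.8, -77.4]
ft_force: [0.1, -0.7, -0.5]
finger_gap: 85.5
units [-0.08 -0.09  2.11] t 12.8 pos [ 556.1 -159.5   71.2] rot [178.82   1.81 -77.42] F [ 0.09 -0.65 -0.5 ] gap 85.5
```

```bash
python3 -m pendant '[[[-0.05,-0.05,0.3,0],[-0.05,-0.05,0.4,0],[0,0,0.4,0],[0,0,0.4,0],[0,0,0.25,0],[0,0,0.1,0],[0,0,0,0],[0,0,0,0],[0,0,0,0],[0,0,0,0]]]'; python3 -c "
from h import *
go(556.4,-156.4,29)"
```

```text
time: 13.63
tool_pos: [556.7, -155.5, 30.3]
tcp_rot: [178.8, 1.8, -77.4]
ft_force: [0.4, -0.1, 0.7]
finger_gap: 85.0
units [0.04 0.02 0.07] t 13.63 pos [ 556.7 -155.5   30.3] rot [178.84   1.81 -77.4 ] F [ 0.44 -0.09  0.73] gap 85.0
```

```bash
python3 -m pendant '[[[0.05,0,0.05,0],[0,0,0,0],[0,0,0,0],[0,0,0,0],[0,0,0,0],[0,0,0,0],[0,0,0,0],[0,0,0,0],[0,0,0,0],[0,0,0,0]]]' -1 80; python3 -c "
from h import *
go(556.4,-156.4,29)"
```

```text
time: 14.47
tool_pos: [558.1, -156.9, 30.9]
tcp_rot: [179.0, 1.7, -77.4]
ft_force: [0.1, -0.1, 1.2]
finger_gap: 34.4
units [-0.04  0.07  0.1 ] t 14.47 pos [ 558.1 -156.9   30.9] rot [178.97   1.73 -77.39] F [ 0.07 -0.11  1.18] gap 34.4
```

```bash
python3 -m pendant '[[[0,0,-0.1,0],[0,0,-0.2,0],[0,0,-0.4,0],[0,0,-0.4,0],[0,0,-0.4,0],[0,0,-0.2,0],[0,0,-0.1,0],[0,0,0,0],[0,0,0,0],[0,0,0,0]]]'; python3 -c "
from h import *
go(556.4,-156.4,29)
cv2.imwrite('pics/s4.png',cv2.resize(snapshot('scene')[200:380,80:280,::-1],None,fx=3.3,fy=3.3));go(593.4,-298.2,29.9)"
```

```text
time: 15.3
tool_pos: [556.8, -157.3, 68.4]
tcp_rot: [178.7, 1.9, -77.4]
ft_force: [-0.3, 0.9, -5.5]
finger_gap: 34.3
units [ 0.02 -0.04  1.97] t 15.3 pos [ 556.8 -157.3   68.4] rot [178.73   1.87 -77.41] F [-0.31  0.89 -5.48] gap 34.3
units [ 7.34 -0.29  1.67] t 15.35 pos [ 556.7 -157.3   68.2] rot [178.72   1.88 -77.41] F [ 0.44 -0.02 -5.85] gap 34.6
```

View pics/s4.png

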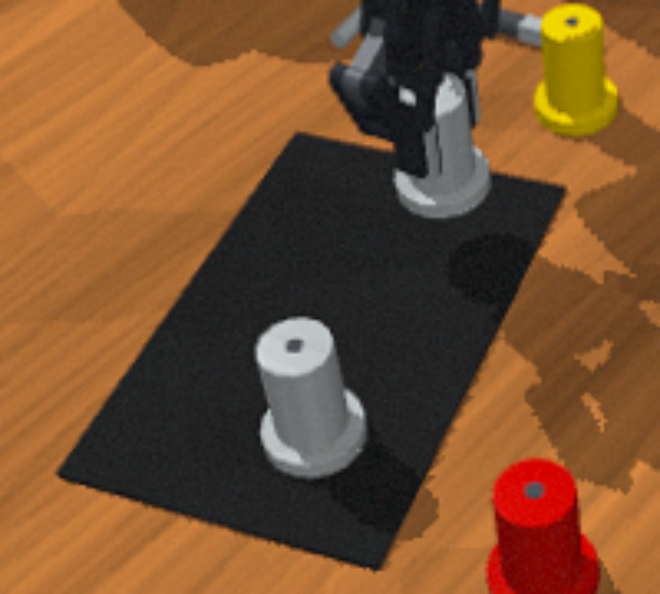

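The second plug weighs about 5.8 N, so it is the solid one. It hangs upright at crop (440,180), and the hollow one stands at (305,400). I'm lifting it over the gauge heads.

```bash
python3 -m pendant '[[[0,0,-0.3,0],[0,0,-0.5,0],[0,0,-0.6,0],[0,0,-0.6,0],[0,0,-0.6,0],[0,0,-0.6,0],[0,0,-0.6,0],[0,0,-0.5,0],[0,0,-0.3,0],[0,0,-0.2,0]]]'; python3 -c "
from h import *
go(505.5,248,165)"
```

```text
time: 16.18
tool_pos: [559.8, -160.2, 175.4]
tcp_rot: [178.8, 1.8, -77.4]
ft_force: [0.1, -0.3, -4.8]
finger_gap: 34.2
units [-20.48  -1.83   1.14] t 16.18 pos [ 559.8 -160.2  175.4] rot [178.76   1.85 -77.41] F [ 0.12 -0.25 -4.84] gap 34.2
```

```bash
python3 -m pendant '[[[-0.3,0,0,0],[-0.5,-0.05,0,0],[-0.7,-0.05,0,0],[-0.7,-0.05,0,0],[-0.7,-0.05,0,0],[-0.7,-0.05,0,0],[-0.7,-0.05,0,0],[-0.7,-0.05,0,0],[-0.7,-0.05,0,0],[-0.7,-0.05,0,0]]]'; python3 -c "
from h import *
go(505.5,248,165)"
```

```text
time: 17.02
tool_pos: [534.8, -18.6, 175.5]
tcp_rot: [178.4, 2.1, -77.4]
ft_force: [1.0, 0.4, -4.8]
finger_gap: 34.4
units [-13.3   -1.52   0.97] t 17.02 pos [534.8 -18.6 175.5] rot [178.38   2.09 -77.36] F [ 1.05  0.44 -4.75] gap 34.4
```

```bash
python3 -m pendant '[[[-0.7,-0.1,0,0],[-0.7,-0.1,0,0],[-0.7,-0.1,0,0],[-0.7,-0.1,0,0],[-0.7,-0.1,0,0],[-0.7,-0.1,0,0],[-0.7,-0.1,0,0],[-0.7,-0.1,0,0],[-0.7,-0.1,0,0],[-0.7,-0.1,0,0]]]'; python3 -c "
from h import *
go(505.5,248,165)"
```

```text
time: 17.85
tool_pos: [509.7, 144.9, 174.1]
tcp_rot: [177.7, 2.4, -76.7]
ft_force: [-0.4, 0.6, -5.6]
finger_gap: 34.4
units [-5.04 -1.01  0.62] t 17.85 pos [509.7 144.9 174.1] rot [177.69   2.38 -76.72] F [-0.38  0.57 -5.57] gap 34.4
```

```bash
python3 -m pendant '[[[-0.7,-0.15,0,0],[-0.7,-0.15,0,0],[-0.7,-0.15,0,0],[-0.7,-0.15,0,0],[-0.6,-0.15,0,0],[-0.4,-0.1,0,0],[-0.2,0,0,0],[-0.1,0,0,0],[0,0,0,0],[0,0,0,0]]]'; python3 -c "
from h import *
go(505.5,248,110)
cv2.imwrite('pics/s5.png',snapshot('scene')[:,:,::-1])
cv2.imwrite('pics/t5.png',snapshot('top')[:,:,::-1])"
```

```text
time: 18.68
tool_pos: [493.8, 244.6, 171.9]
tcp_rot: [177.1, 2.5, -76.0]
ft_force: [0.8, -0.7, -6.2]
finger_gap: 34.1
units [ 0.11 -0.76  3.06] t 18.68 pos [493.8 244.6 171.9] rot [177.08   2.47 -75.99] F [ 0.83 -0.71 -6.22] gap 34.1
```

View pics/s5.png

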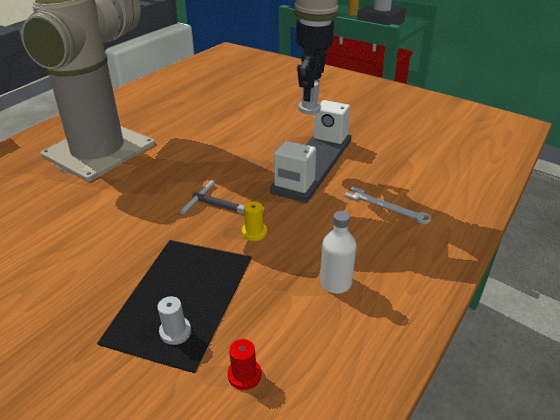

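View pics/t5.png

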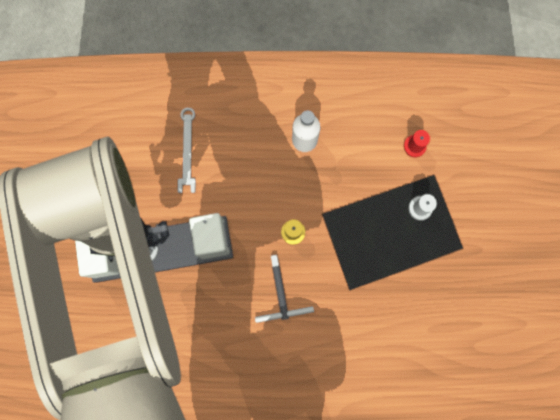

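```bash
python3 -m pendant '[[[0,-0.2,0,0],[0,-0.3,0.1,0],[0,-0.2,0.2,0],[0,-0.05,0.3,0],[0,0,0.4,0],[0,0,0.4,0],[0,0,0.4,0],[0,0,0.2,0],[0,0,0.1,0],[0,0,0,0]]]'; python3 -c "
from h import *
go(505.5,248,74.4)"
```

```text
time: 19.62
tool_pos: [507.5, 246.9, 122.7]
tcp_rot: [176.9, 2.4, -76.3]
ft_force: [-1.0, -1.0, -6.4]
finger_gap: 34.7
units [ 0.02 -0.05  2.42] t 19.62 pos [507.5 246.9 122.7] rot [176.93   2.42 -76.26] F [-1.02 -1.02 -6.39] gap 34.7
```

```bash
python3 -m pendant '[[[0,0,0.2,0],[0,0,0.3,0],[0,0,0.3,0],[0,0,0.3,0],[0,0,0.3,0],[0,0,0.25,0],[0,0,0.2,0],[0,0,0.1,0],[0,0,0,0],[0,0,0,0]]]'; python3 -c "
from h import *
go(505.5,248,74.4)
cv2.imwrite('pics/s6.png',cv2.resize(snapshot('scene')[60:210,240:400,::-1],None,fx=4,fy=4,interpolation=2))"
```

```text
time: 20.45
tool_pos: [504.8, 248.4, 79.9]
tcp_rot: [177.0, 2.4, -76.2]
ft_force: [0.5, 0.1, -6.1]
finger_gap: 34.3
units [ 0.04 -0.04  0.27] t 20.45 pos [504.8 248.4  79.9] rot [176.97   2.43 -76.23] F [ 0.46  0.08 -6.13] gap 34.3
```

View pics/s6.png

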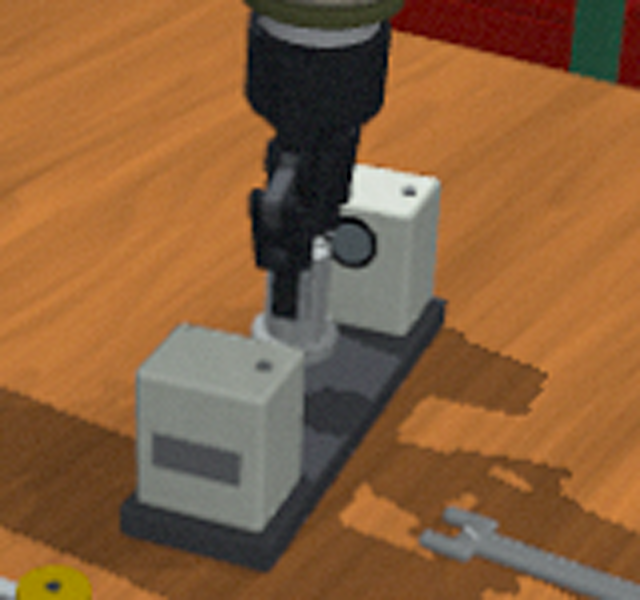

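```bash
python3 -m pendant '[[[0,0,0.1,0],[0,0,0.1,0],[0,0,0,0],[0,0,0,0],[0,0,0,0],[0,0,0,0],[0,0,0,0],[0,0,0,0],[0,0,0,0],[0,0,0,0]]]'; python3 -c "
from h import *
go(505.5,248,74.4)
im=snapshot('scene')
p=sense()['tool_pos']
c=calibration('scene');M=c['world_to_cam'];f=5
o=cv2.resize(im[70:200,250:370,::-1],None,fx=f,fy=f,interpolation=2)
for r,zz in((25,-32.5),(25,-22.5),(18,32.5)):
  a=np.linspace(0,6.283,40);q=np.c_[p[0]+r*np.cos(a),p[1]+r*np.sin(a),0*a+p[2]+5.6+zz]
  uv=cv2.projectPoints(q,cv2.Rodrigues(M[:3,:3])[0],M[:3,3],c['mtx'],c['D'])[0][:,0]
  cv2.polylines(o,[((uv-[250,70]+.5)*f).astype(int)],True,(0,0,255),1)
cv2.imwrite('pics/s7.png',o);go(505.5,248,74.4)"
```

```text
time: 21.33
tool_pos: [505.9, 248.9, 77.3]
tcp_rot: [177.2, 2.4, -76.2]
ft_force: [-0.5, 0.5, -5.1]
finger_gap: 34.5
units [0.04 0.02 0.15] t 21.33 pos [505.9 248.9  77.3] rot [177.15   2.44 -76.23] F [-0.53  0.52 -5.12] gap 34.5
units [0.04 0.02 0.15] t 21.38 pos [505.9 248.9  77.3] rot [177.15   2.44 -76.23] F [ 0.98  0.69 -6.27] gap 34.5
```

View pics/s7.png

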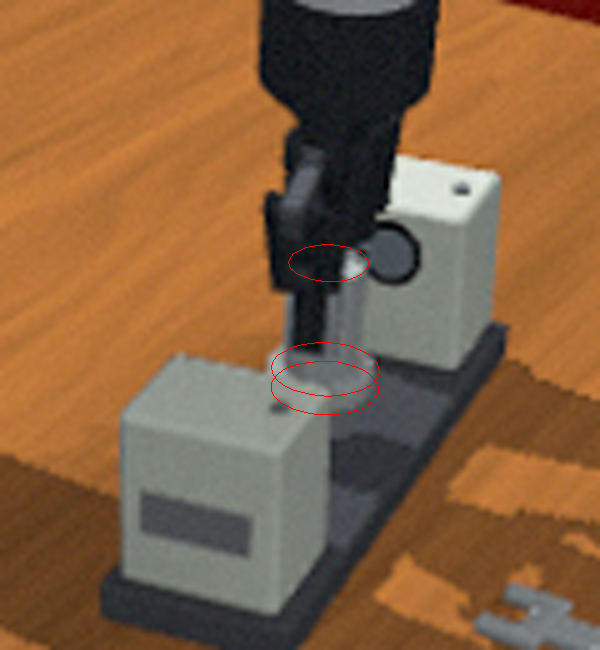

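```bash
python3 -c "
from h import *
go(505.5,248,74.4);print(sense()['qd'].round(2));snapshot('scene');go(505.5,248,74.4);print(sense()['qd'].round(2));hand_in()"
```

```text
units [0.04 0.02 0.15] t 21.38 pos [505.9 248.9  77.3] rot [177.15   2.44 -76.23] F [ 0.98  0.69 -6.27] gap 34.5
[ 0.01 -0.    0.17 -0.01  0.12 -0.05]
units [0.04 0.02 0.15] t 21.43 pos [505.9 248.9  77.3] rot [177.15   2.44 -76.23] F [ 0.28 -0.67 -4.95] gap 34.6
[ 0.01 -0.03 -0.01  0.    0.11 -0.03]
the job is handed in; nothing more can be done
```

I lifted both plugs, identified the solid one, and handed in at 21.4 s with it held still between the gauge heads. No verdict is reported.

- **Weighing:** The plug at about (592, -297) mm read about 3.3 N, so it is the hollow one. I stood it back on the mat and let go before touching the other. The plug at about (556, -156) mm read about 5.8 N, so it is the solid one.
- **Position in the gap:** The last reading puts the solid plug's centre at about (506, 249, 83) mm. The beam middle measured from the two cameras is about (505.5, 248, 80) mm, so the plug is within about 1 mm across and 3 mm too high, inside the limits. The gauge position from the two cameras differed by about 3 mm.
- **Last checks:** The arm was still at hand-in, with joint speeds of about 0.1 degrees/s or less. A drawn outline of the plug matched the camera picture. In the pictures taken before the final descent, the hollow plug stood upright and the bottle, chuck key and spanner looked unmoved.
- **Tool tilt:** The tool drifted to about 3.7° off vertical during the moves and could not be corrected with the commands available. It leaned about 2° when it took the solid plug, so I estimate the plug itself leans 2 to 4°, under the 8.6° limit.

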